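# Open the jar gripper's compartment and shut the other two

### The arm

A 7-joint arm with a two-finger parallel gripper is mounted at the origin on the work surface. World frame = base frame: x ahead of the robot, y to its left, z up, the work surface at z = 0. Lengths are in m, angles in degrees, forces in N, time in s.
With the tool pointing down it reaches from about 0.425 to 0.95 m from the base axis. Payload 4.7 kg.
Tool frame: the origin (TCP) lies midway between the tips of the shut fingers; the grasp point (between the pads) lies env.grasp_offset behind it (env.grasp_offset is the distance from the TCP to the grasp point, in m); z points along the fingers, y is the line along which they close (so a half turn about z gives the same grasp; the last joint's range is limited). The gripper opens to 85 mm and grips with 20 to 120 N. Pads are 22 mm wide; open, the fingers measure 114 mm over their backs; the gripper's body (76 mm by 85 mm) begins 54 mm behind the grasp point. The pads swing forward as they close: fully open they stand 13 mm farther back than shut.
Start: joints at [-74.536, 26.849, -2.785, 87.806, 1.381, 65.374, -4.715], TCP at [0.199, 0.645, 0.231] pointing down, gripper open.
Joint ranges: [-148.3, 148.3], [-19.14, 114.17], [-79.39, 73.82], [5.75, 140.21], [-59.74, 239.74], [12.07, 113.84], [-152.46, 152.46]. Speed limits (degrees/s): [147.25, 147.25, 180, 180, 180, 180, 180].

### API

Orientations are given as a 3x3 rotation matrix whose columns are the frame's x, y, z axes.
In Python, from station import env gives the robot as it stands. The module is installed in compiled form; this text tells all that it offers. Calls block until the motion is done:
- env.goto(position, orientation): joint-space move of the TCP to a pose.
- env.servo_line(position, attitude=None, velocity=0.15, max_force=None): straight line of the TCP; attitude=None keeps the orientation; velocity is the mean speed in m/s. With max_force (N) it stops when the force on the tool has changed by that much, and returns True; else False.
- env.move_j(angles): joint-space move.
- env.command_gripper(opening, f_grip=None): opening from 0.0 (shut) to 1.0 (fully open); f_grip is the grip in N (None keeps the last); returns when the fingers have stopped.
- env.pause(seconds).
- env.ik(position, orientation): joint angles nearest the present ones, or None.
- env.grab_frame(name): name is "scene" or "top" or "wrist"; returns the picture (420x560x3 uint8, blue, green, red); there is no depth.
- env.camera_info(name): a dict with "vertical_fov" (degrees; the focal length in pixels is half the picture's height over the tangent of half this angle, whatever the lens; pixels are square), "cx", "cy" (the principal point, pixels), "rvec" (rotation vector, rad) and "tvec" (3), from world to camera coordinates, as OpenCV has them; the wrist camera has in their place "T_tool_cam" (4x4, takes a point from camera to tool coordinates, whose origin is the TCP and whose axes are the flange's). Camera axes: x right, y down, z forward; pixel columns grow to the right and rows downward; lengths in m; the calibration is good to about 2 mm. The wrist camera is an equidistant fisheye: a pixel r from the principal point sees the ray r / f radians off the axis. A picture is of the moment at which its call begins: read the wrist's pose just before it. camera_info takes no time and is no camera call.
A pose or a line that the arm cannot do raises env.Unreachable and nothing moves.
- env.sign_off(): hands the job in; it is judged then, once.
Readings, each from a call of its own:
- env.get_time_s(): time.
- env.get_joint_pos(): joint angles.
- env.get_dq(): joint speeds.
- env.get_effort(): joint torques, N m.
- env.get_eef_pos(): TCP position.
- env.get_ee_rot(): TCP orientation.
- env.get_wrist_force(): force on the tool from outside, world axes, zero at the start.
- env.get_torque(): the same for the moment, N m.
- env.get_finger_gap(): opening from 0.0 (shut) to 1.0 (fully open).
- env.get_gripper_force(): force on a finger pad.
Only numpy, scipy, OpenCV 4.12 (cv2) and the standard library are available. Lean on these libraries where they do the work, as an engineer would, in place of code of your own. Each camera call takes 0.05 s, during which the arm holds its last target. There are 200 camera calls.

### The job

The jar gripper is needed next for the coffee jar: push the sliding cover of the crate compartment that holds the cone-shaped jar gripper fully open, and push the covers of the other two compartments fully shut. Only push the covers with the fingertips: pick nothing up, and leave the things in the compartments and around the crate where they are.

Things in the scene. Friction and masses are not known exactly. Their poses are not given: they have to be found in the camera images.
- crate: Wooden crate fixed to the counter, 140 mm deep (x), 322 wide (y). Origin: centre of its underside, on the counter; +x to its back (away from the robot), +y to its left. Three compartments, centres 104 mm apart in y, 94 mm wide inside, floor 10 mm up. Four 10 mm wide runners between and beside them, tops 84 mm up; front and back walls only 60 mm high, so fingertips pass over them.
- cover_left (a joint): Sliding cover of the left (+y) compartment: flat board 140 mm long (x), 92 wide (y), 20 thick, between two runners; underside 62, top 82 mm above the counter. In m: 0 = fully shut (flush with the crate's front and back), growing as it slides along the crate's -x (towards the robot); 0.10 = fully open, at its stop. Starts at 0.050 to 0.068. 2 N friction; stays where left. No handle.
- cover_left_front (a point): Middle of the front end face (towards the robot) of the left (+y) cover, 72 mm above the counter; moves with the cover. Pushing here along the crate's +x shuts it.
- cover_left_back (a point): Middle of the back end face of the left (+y) cover, 72 mm above the counter; moves with the cover. Pushing here along the crate's -x, from the uncovered back part of the compartment, opens it.
- bay_left (a point): Fixed point on the floor of the left (+y) compartment, 10 mm above the counter and 25 mm behind its middle; the thing kept in that compartment stands here within 10 mm.
- cover_mid (a joint): Sliding cover of the middle compartment: flat board 140 mm long (x), 92 wide (y), 20 thick, between two runners; underside 62, top 82 mm above the counter. In m: 0 = fully shut (flush with the crate's front and back), growing as it slides along the crate's -x (towards the robot); 0.10 = fully open, at its stop. Starts at 0.050 to 0.068. 2 N friction; stays where left. No handle.
- cover_mid_front (a point): Middle of the front end face (towards the robot) of the middle cover, 72 mm above the counter; moves with the cover. Pushing here along the crate's +x shuts it.
- cover_mid_back (a point): Middle of the back end face of the middle cover, 72 mm above the counter; moves with the cover. Pushing here along the crate's -x, from the uncovered back part of the compartment, opens it.
- bay_mid (a point): Fixed point on the floor of the middle compartment, 10 mm above the counter and 25 mm behind its middle; the thing kept in that compartment stands here within 10 mm.
- cover_right (a joint): Sliding cover of the right (-y) compartment: flat board 140 mm long (x), 92 wide (y), 20 thick, between two runners; underside 62, top 82 mm above the counter. In m: 0 = fully shut (flush with the crate's front and back), growing as it slides along the crate's -x (towards the robot); 0.10 = fully open, at its stop. Starts at 0.050 to 0.068. 2 N friction; stays where left. No handle.
- cover_right_front (a point): Middle of the front end face (towards the robot) of the right (-y) cover, 72 mm above the counter; moves with the cover. Pushing here along the crate's +x shuts it.
- cover_right_back (a point): Middle of the back end face of the right (-y) cover, 72 mm above the counter; moves with the cover. Pushing here along the crate's -x, from the uncovered back part of the compartment, opens it.
- bay_right (a point): Fixed point on the floor of the right (-y) compartment, 10 mm above the counter and 25 mm behind its middle; the thing kept in that compartment stands here within 10 mm.
- jar_gripper: Jar gripper: round cone of stepped ribs, of dull green silicone, 68 mm across at the foot, stepping in to 30 mm at the flat top, 34 mm high. Loose, standing in one of the three compartments, its back part seen through the opening. Origin: centre of its underside.
- scoop: Steel coffee scoop, a small round cup 44 mm across with a flat handle, 82 mm long, 28 mm high, loose in another compartment. Origin: under its middle.
- bag_clip: Bag clip of the same dull green, two straight bars side by side, 76 mm long and 30 mm wide, 28 mm high, loose in the remaining compartment. Origin: centre of its underside.
- coffee_jar: Brown glass coffee jar with a black cap, 84 mm across, 150 mm high, to the left of the crate. Origin: centre of its underside.
- canister: Stainless canister with a screw-top lid, 100 mm across, 151 mm high, to the right of the crate. Origin: centre of its underside.
- mug: White mug, 80 mm across, 90 mm high, left of the crate and nearer the robot. Origin: centre of its underside.
- pepper_mill: Dark wooden pepper mill, 50 mm across, 132 mm high, behind the crate. Origin: centre of its underside.
- tea_tin: Copper tea tin, 60 x 90 x 70 mm high, behind the crate. Origin: centre of its underside.
- spoon: Steel spoon, 160 mm long, lying to the right of the crate, nearer the robot. Origin: under its middle.
Mind the look-alikes: they are no part of the job. Of the things like the jar_gripper, leave any that is blue or pink; of the rest the larger one is meant.

How it is judged (in metres and radians):
At the end, for the whole second after the job is handed in: The cover over the jar gripper is open to within 6 mm of its stop (above 0.094), the other two covers are within 5 mm of shut, all at rest, and everything in the compartments and around the crate is within 20 mm of where it stood (((horizontal distance between jar_gripper and bay_left below 0.04 m and value of joint cover_left above 0.094 m and value of joint each of cover_mid, cover_right below 0.005 m) or (horizontal distance between jar_gripper and bay_mid below 0.04 m and value of joint cover_mid above 0.094 m and value of joint each of cover_left, cover_right below 0.005 m) or (horizontal distance between jar_gripper and bay_right below 0.04 m and value of joint cover_right above 0.094 m and value of joint each of cover_left, cover_mid below 0.005 m)) and velocity of joint cover_left between -0.01 and 0.01 m/s and velocity of joint cover_mid between -0.01 and 0.01 m/s and velocity of joint cover_right between -0.01 and 0.01 m/s and distance of each of jar_gripper, scoop, bag_clip, coffee_jar, canister, mug, pepper_mill, tea_tin, spoon from where it was at the start of the episode below 0.02 m); the robot touches nothing.
It fails at once if a thing kept in the crate is lifted or shifted by more than 20 mm (distance of any of jar_gripper, scoop, bag_clip from where it was at the start of the episode above 0.02 m).
It fails at once if a thing standing around the crate is lifted, or shifted by more than 20 mm (distance of any of coffee_jar, canister, mug, pepper_mill, tea_tin, spoon from where it was at the start of the episode above 0.02 m).
It fails at once if a thing standing around the crate is tipped (angle between any of coffee_jar, canister, mug, pepper_mill, tea_tin, spoon's own z axis and vertical above 0.35 rad).
It also fails if it takes over 48 s, if anything falls off the work surface, if the arm or the gripper's body presses on something with over 40 N, if the wrist force passes 120 N, or if a joint passes its speed limit or range.

## Working session

There is one attempt and no reset: what is moved stays moved. The work goes in short steps, each a Python script; the robot and the scene stay as the last script left them, time stands still between calls to the robot, and variables do not carry over. Pictures are saved under pics/ and viewed, at most 10 in all, crops included, and the job is handed in when it is done.

```bash
mkdir -p pics
python3 - <<'E'
from station import env
import cv2
for n in("scene","top"):
    cv2.imwrite(f"pics/{n}0.png",env.grab_frame(n)); print(n,env.camera_info(n))
print(env.get_time_s(),env.grasp_offset)
E
```

```text
scene {'vertical_fov': 51.13132924547123, 'cx': 283.08770178660495, 'cy': 211.60429093235174, 'rvec': array([ 2.39786648,  0.90082225, -0.2677077 ]), 'tvec': array([-0.46385589, -0.27274856,  1.24554328])}
top {'vertical_fov': 43.2679682449475, 'cx': 279.9843232445377, 'cy': 214.76920631579176, 'rvec': array([ 2.13415018, -2.11057641,  0.20248186]), 'tvec': array([0.00413894, 0.59604907, 1.02958022])}
0.1 0.0187
```

View pics/top0.png

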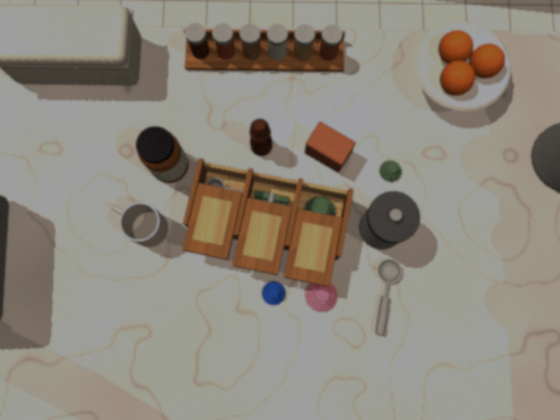

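View pics/scene0.png

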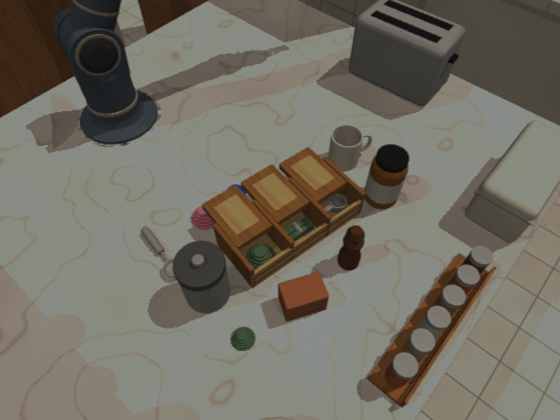

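Candidates for the jar gripper, in the top picture: green cone in the right bay (320,207), small green cone outside (390,170), pink one (321,295), blue one (273,293), and the green clip in the middle bay (272,199). By the description it is the large green cone in the right bay. I'll check this in a crop.

Run:
```python
import cv2
i=cv2.imread("pics/top0.png")[150:300,170:370]
cv2.imwrite("pics/c1.png",cv2.resize(i,None,fx=4,fy=4,interpolation=cv2.INTER_CUBIC))
```

```text
(no output)
```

View pics/c1.png

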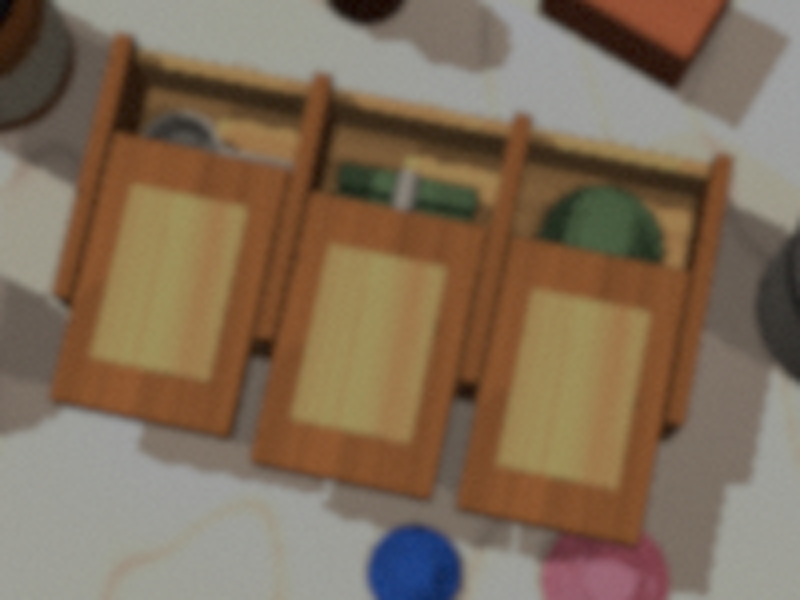

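The crop confirms it: large green cone in the right bay at crop (602,225), green clip in the middle at (405,190), scoop on the left at (185,130). Next I fit the crate pose and find the obstacles.

```bash
cat > h.py <<'E'
from station import env
import numpy as np, cv2
from scipy.optimize import least_squares
def cam(n):
    c=env.camera_info(n); f=210/np.tan(np.radians(c["vertical_fov"]/2))
    return c["rvec"],c["tvec"],np.array([[f,0,c["cx"]],[0,f,c["cy"]],[0,0,1]])
def back(px,z,n="top"):
    r,t,K=cam(n); R=cv2.Rodrigues(r)[0]
    d=R.T@np.linalg.inv(K)@[px[0],px[1],1]; o=-R.T@t
    return (o+d*(z-o[2])/d[2])[:2]
def crop(x,y): return ((x+.5)/4-.5+170,(y+.5)/4-.5+150)
E
python3 - <<'E'
from h import *
pts={(.07,.156):(123,38),(.07,.052):(321,76),(.07,-.052):(521,117),(.07,-.156):(727,158),(-.07,.156):(63,297),(-.07,-.156):(673,430)}
C=np.array(list(pts)); W=np.array([back(crop(*p),.084) for p in pts.values()])
R=lambda a:np.array([[np.cos(a),-np.sin(a)],[np.sin(a),np.cos(a)]])
s=least_squares(lambda p:(C@R(p[2]).T+p[:2]-W).ravel(),[.6,0,0],loss='soft_l1',f_scale=.003)
p=s.x; print("pose",p[:2],np.degrees(p[2]));print(np.round(1000*((W-p[:2])@R(p[2])-C),1))
np.save("pose.npy",p)
loc=lambda w:np.round((w-p[:2])@R(p[2]),3)
for n,q in dict(L=[(115,133),(290,165),(55,402),(230,435)],M=[(312,192),(486,228),(254,462),(432,497)],R=[(510,237),(690,272),(458,510),(640,543)]).items():
    print(n,[loc(back(crop(*a),.082)) for a in q])
for n,(q,z) in dict(canlid=((393,218),.151),jarcap=((156,148),.15),mill=((261,128),.132),tin=((332,140),.07),mug=((142,222),.09),blue=((273,293),.03),pink=((321,295),.034),green2=((390,170),.03),spoon=((389,272),.01)).items():
    w=back(q,z);print(n,w.round(3),loc(w))
for y in(.104,0,-.104):
  for x in(-.17,-.08,.05):
    w=R(p[2])@[x,y]+p[:2];print(x,y,w.round(3),np.hypot(*w).round(3))
E
```

```text
pose [0.60665181 0.03473238] -11.228833779508612
[[-1.3 -0. ]
 [-0.1  0.9]
 [-0.2  1.2]
 [ 0.3 -0.8]
 [ 2.2 -2. ]
 [-0.6  0.4]]
L [array([0.02 , 0.149]), array([0.022, 0.058]), array([-0.12 ,  0.146]), array([-0.118,  0.057])]
M [array([0.01 , 0.044]), array([ 0.01 , -0.045]), array([-0.128,  0.043]), array([-0.127, -0.046])]
R [array([ 0.008, -0.058]), array([ 0.009, -0.149]), array([-0.131, -0.06 ]), array([-0.128, -0.15 ])]
canlid [ 0.574 -0.2  ] [ 0.014 -0.237]
jarcap [0.706 0.25 ] [0.055 0.23 ]
mill [0.755 0.05 ] [0.143 0.044]
tin [ 0.753 -0.096] [ 0.169 -0.1  ]
mug [0.572 0.284] [-0.083  0.238]
blue [0.438 0.023] [-0.163 -0.044]
pink [ 0.435 -0.075] [-0.147 -0.141]
green2 [ 0.701 -0.223] [ 0.143 -0.235]
spoon [ 0.485 -0.219] [-0.07  -0.273]
-0.17 0.104 [0.46 0.17] 0.491
-0.08 0.104 [0.548 0.152] 0.569
0.05 0.104 [0.676 0.127] 0.688
-0.17 0 [0.44  0.068] 0.445
-0.08 0 [0.528 0.05 ] 0.531
0.05 0 [0.656 0.025] 0.656
-0.17 -0.104 [ 0.42  -0.034] 0.421
-0.08 -0.104 [ 0.508 -0.052] 0.511
0.05 -0.104 [ 0.635 -0.077] 0.64
```

```bash
cat >> h.py <<'E'
p=np.load("pose.npy"); c,s=np.cos(p[2]),np.sin(p[2])
def W(x,y,z): return np.array([p[0]+c*x-s*y,p[1]+s*x+c*y,z])
def loc():
    e=env.get_eef_pos(); d=e[:2]-p[:2]; return np.round([c*d[0]+s*d[1],-s*d[0]+c*d[1],e[2]],4)
OR=[np.array([[c*k,s*k,0],[s*k,-c*k,0],[0,0,-1]]) for k in(1,-1)]
def push(x0,y,x1,R):
    env.goto(W(x0,y,.21),R); env.servo_line(W(x0,y,.071),velocity=.15)
    print("down",loc(),env.get_wrist_force().round(1))
    h=env.servo_line(W(x1,y,.071),velocity=.06,max_force=15)
    print("stop",h,loc(),env.get_wrist_force().round(1))
    xr=loc()[0]-.03*np.sign(x1-x0)
    env.servo_line(W(xr,y,.071)); env.servo_line(W(xr,y,.21),velocity=.2); print("t",env.get_time_s())
E
python3 - <<'E'
from h import *
env.command_gripper(0.0)
q=env.get_joint_pos()
ok=[]
for R in OR:
    a=[env.ik(W(*v),R) for v in((-.155,.104,.21),(-.155,.104,.071),(-.16,0,.071),(.05,-.1,.071),(-.03,-.1,.071))]
    print([None if x is None else np.round(x).tolist() for x in a])
    if all(x is not None for x in a): ok.append((np.abs(a[0]-q).max(),R))
R=min(ok,key=lambda t:t[0])[1]; np.save("R.npy",R)
push(-.155,.104,-.066,R)
cv2.imwrite("pics/t1.png",env.grab_frame("top"))
E
```

```text
[[-57.0, 14.0, 39.0, 114.0, -10.0, 56.0, -114.0], [-53.0, 27.0, 37.0, 121.0, -25.0, 40.0, -100.0], [-47.0, 24.0, 42.0, 127.0, -27.0, 37.0, -87.0], [-25.0, 39.0, 41.0, 103.0, -32.0, 51.0, -71.0], [-36.0, 37.0, 52.0, 114.0, -40.0, 48.0, -63.0]]
[[-36.0, 12.0, 14.0, 113.0, -3.0, 55.0, 58.0], [-31.0, 23.0, 9.0, 120.0, -6.0, 37.0, 60.0], [-26.0, 20.0, 14.0, 126.0, -8.0, 35.0, 74.0], [-13.0, 35.0, 22.0, 102.0, -17.0, 47.0, 96.0], [-17.0, 29.0, 24.0, 113.0, -17.0, 42.0, 96.0]]
down [-0.1544  0.1044  0.0717] [ 0.6 -0.4 -0. ]
stop True [-0.0793  0.104   0.0701] [ 0.6 -0.2 -0.4]
t 6.3
```

View pics/t1.png

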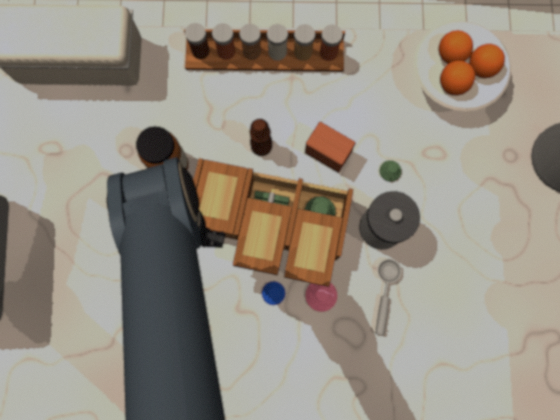

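The left cover is now flush with the crate's front and back (back edge at about (200,162)), and nothing else has moved. Now the middle cover, then the right one.

Run:
```python
from h import *
R=np.load("R.npy")
push(-.162,0,-.066,R)
push(.05,-.1,-.008-.03,R)
env.goto(W(-.06,.15,.33),R)
i=env.grab_frame("top"); cv2.imwrite("pics/t2.png",i)
cv2.imwrite("pics/s2.png",env.grab_frame("scene"))
```

```text
down [-0.1614  0.0004  0.0715] [0.1 0.4 0.5]
stop True [-0.079  -0.0001  0.07  ] [-0.5  0.6 -0.4]
t 10.4333
down [ 0.0508 -0.0998  0.0721] [0.1 0.4 1. ]
stop True [-0.0163 -0.1001  0.0717] [ 1.  -0.8  1. ]
t 14.5333
```

View pics/t2.png

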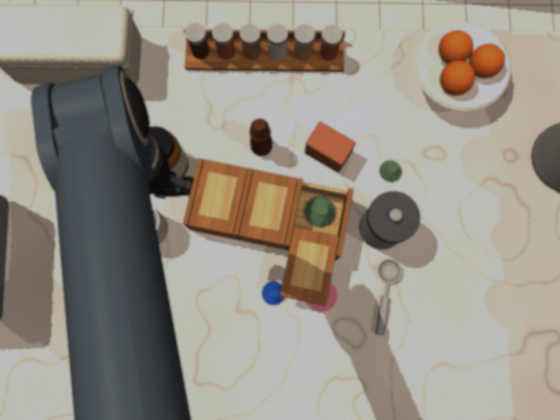

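View pics/s2.png

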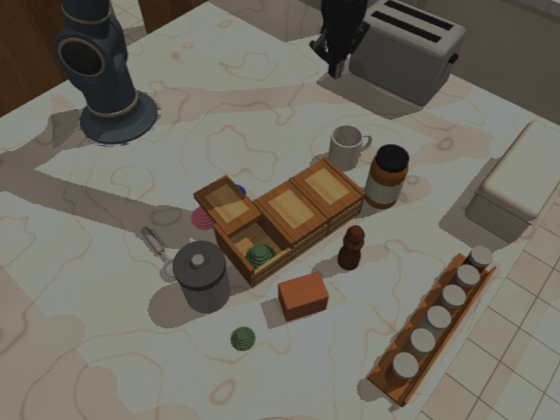

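All three covers look right: left and middle flush, and the right one open with the cone at (320,211). The stop positions fit an 11 mm finger half-width with a 2 mm pose offset. I'll check the open stop with one firmer push.

```bash
sed -i 's/max_force=15/max_force=25/' h.py
python3 - <<'E'
from h import *
R=np.load("R.npy")
push(.03,-.1,-.035,R)
env.goto(W(-.06,.15,.33),R)
a=cv2.imread("pics/t2.png"); b=env.grab_frame("top")
d=cv2.absdiff(a,b)[150:310,180:360]; print(d.mean(),env.get_time_s())
env.pause(.5); env.sign_off()
E
```

```text
down [ 0.0308 -0.0999  0.072 ] [-0.8  0.2  0.2]
stop True [-0.0162 -0.1     0.0725] [ 1.8 -0.1  1.1]
t 19.975
1.2263541666666666 21.1333
the job is handed in; nothing more can be done
```

I pushed the right cover, the one over the jar gripper, open to its stop and the left and middle covers shut, then handed the job in at about 21 s; a second, firmer push moved the right cover no further, and the pictures showed nothing else shifted.

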